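# Load the mould into the press and wind the handwheel down to a firm set pressure

### The job

Slide the drip tray, with the filled mould standing in it, back under the screw press until it is square against the back stop. Then wind the red handwheel clockwise until the press plate bears on the mould and the spring is firm, with the lower rim of the steel sleeve inside the green band of the gauge stem, never running it hard into the red, and leave it set there. Keep the mould level, and leave the dish rack and the rest of the washing-up where they are.

Things in the scene. Friction and masses are not known exactly. Their poses are not given: they have to be found in the camera images.
- press: Fixed steel screw press. Origin on the worktop under the vertical spindle axis; x points from its open front, where the tray comes in, to its back; z up. Base plate x -127 to +88 mm, y +-110 mm, top 12 mm up. Two 14 mm pillars at x 0, y +-88 mm carry a crosshead (34 x 210 mm, 170 to 186 mm up). A stop on the base, 14 mm high, has its face at x +56 mm: the tray is home with its centre on the axis.
- tray_handle (a point): Centre of the drip tray's wooden handle, a straight bar 78 mm long (tray's x), 14 mm wide (y), 15 mm high, 44 mm above the worktop. Axes are the tray's; the tray's centre lies 118 mm along +x from here. Steel tray 112 x 112 mm, rim 13 mm high, 0.35 kg, loose, flat on the press base, 45 to 70 mm out to the front; with the mould it slides at 3 to 12 N. At home its axes agree with the press's.
- tray_centre (a point): Centre of the drip tray's floor, on its upper side (3 mm above the tray's underside). Axes are the tray's.
- mould_centre (a point): Point on the middle axis of the square steel mould, 30 mm above its underside. Mould 98 x 98 mm, 63 mm high to the top of the beech follower board that lies in it, about 0.6 kg with its filling, loose, standing inside the tray's rim (106 mm inside).
- crank_knob (a point): Centre of the black crank knob, 22 mm thick, 43 mm high, upright on the red handwheel 48 mm from the spindle axis; 257 mm above the worktop at wheel value 0, sinking 12 mm a turn. It revolves freely on its pin, so a gripper can keep its orientation while leading it round in circles. The wheel is 112 mm across, top of rim and hub 23 mm below this point.
- wheel (a joint): Turn of the handwheel (rad), growing clockwise from above; lowers wheel, spindle and plate 12 mm a turn. At value w the knob lies at angle -w about the press's z, from its +x. The plate meets a home mould at about 4.2. Starts between -3.1 and 3.1. Steady drag 0.2 N m, about 0.34 N m at the firm setting; stays where it is left.
- press_plate (a joint): Compression of the press spring (m): 0 while the plate hangs free, then growing about 12 mm a turn as it bears on the mould. Force 9 N plus 3.5 N per mm. The steel sleeve's lower rim reads on the gauge stem above the plate: white 0 to 14 mm, green (firm, set) 14 to 22 mm, red 22 to 30 mm, where it is hard home.
- rack: Chrome dish rack with plates and a cutlery caddy with a flap, fixed, 360 x 260 mm, 230 mm high at the plates. Origin on the worktop under its middle. Leave alone.
- bowl: Blue ceramic cereal bowl, 150 mm wide, 62 mm high; origin under its middle. Leave alone.
- glass_a: Clear glass tumbler, 70 mm wide, 115 mm high; origin under its middle. Leave alone.
- glass_b: Second tumbler of the same size; origin under its middle. Leave alone.
- soap: Green bottle of washing-up liquid, 60 mm wide, 190 mm high; origin under its middle. Leave alone.
- spatula: Beech spatula, 295 mm long, lying flat; origin under its middle. Leave alone.
- whisk: Small steel whisk, about 210 mm long, lying; origin under its middle. Leave alone.
Things that resemble listed ones, but are neither listed nor needed, are in the scene too. Leave any orange, purple or yellow look-alike of the part that bears mould_centre alone.

How it is judged (in metres and radians):
On the way, in this order (a step that is already met when the one before it is completed fails the run):
1. the tray, with the mould in it, is square against the back stop under the raised plate (x of tray_centre in the frame of press above -0.005 m and horizontal distance between mould_centre and press below 0.012 m and angle between the x axis of tray_centre and the x axis of press, either way round below 0.12 rad and value of joint press_plate below 0.002 m), for 0.2 s.
2. the plate bears on the mould and the spring starts to load (value of joint press_plate above 0.004 m and horizontal distance between mould_centre and press below 0.012 m).
3. the spring is firm: the sleeve's rim is in the green band (value of joint press_plate between 0.0135 and 0.0225 m), for 0.2 s.
At the end, for the whole second after the job is handed in: The tray stands square against the back stop (within 5 mm, 0.12 rad), the mould level and within 12 mm of the spindle axis, the plate pressing on it with the sleeve's rim in the green band (spring compressed 13.5 to 22.5 mm), the wheel at rest and let go (all of step 3 and contact force between press_plate and mould above 35 N and x of tray_centre in the frame of press above -0.005 m and horizontal distance between mould_centre and press below 0.012 m and angle between the x axis of tray_centre and the x axis of press, either way round below 0.12 rad and angle between mould_centre's own z axis and vertical below 0.05 rad and velocity of joint wheel between -0.05 and 0.05 rad/s); the robot touches nothing.
It fails at once if the spring is run hard into the red (past 25.5 mm) (value of joint press_plate above 0.0255 m).
It fails at once if the mould is tipped (angle between mould_centre's own z axis and vertical above 0.25 rad).
It fails at once if the washing-up is disturbed (a piece moved more than 30 mm) (distance of any of bowl, glass_a, glass_b, soap, spatula, whisk from where it was at the start of the episode above 0.03 m).
It fails at once if the dish rack is struck (contact force between any of the arm, the fingers and rack above 5 N).
It also fails if it takes over 72 s, if anything falls off the work surface, if the arm or the gripper's body presses on something with over 40 N, if the wrist force passes 120 N, or if a joint passes its speed limit or range.

### The arm

A 6-joint arm with a two-finger parallel gripper is mounted at the origin on the work surface. World frame = base frame: x ahead of the robot, y to its left, z up, the work surface at z = 0. Lengths are in m, angles in degrees, forces in N, time in s.
With the tool pointing down it reaches from about 0.4 to 0.825 m from the base axis. Payload 7 kg.
Tool frame: the origin (TCP) lies at the very end of the fingers, on their centre line; the grasp point (between the pads) lies 19 mm behind it (r.grasp_offset is the z of the grasp point in the tool frame, in m); z points along the fingers, y is the direction in which the jaws open and shut (so a half turn about z gives the same grasp; the last joint's range is limited). The gripper opens to 88 mm and grips with 3 to 60 N. Pads are 19 mm wide; open, the fingers measure 130 mm over their backs; the gripper's body (78 mm by 193 mm) begins 47 mm behind the grasp point.
Start: joints at [-50.93, 20.546, 0.682, 0, -70.136, -16.507], TCP at [0.259, -0.623, 0.227] pointing down, gripper open.
Joint ranges: [-176.03, 176.03], [-82.01, 121.73], [-58.28, 71.71], [-173.87, 95.51], [-174.79, -0.11], [-173.66, 173.66]. Speed limits (degrees/s): [136.94, 136.94, 172.46, 180, 180, 180].

### API

Orientations are given as [roll, pitch, yaw] about the fixed x, y, z axes, in that order (R = Rz(yaw) Ry(pitch) Rx(roll)).
In Python, from plant import r gives the robot as it stands.
- The arm moves only by the tool carry_out, never from a script. Its argument "plan" is a list of rows, each a list of 6 numbers: the shift along the world's x, y, z in m, then the turn, a rotation vector about the world's x, y, z in rad. In form: [[tx, ty, tz, wx, wy, wz], ...]. A call has 1 to 12 rows; each row shifts and turns the pose as measured when the row begins; what a row does not reach is not made up. A row lasts 1/12 s, in which the tool goes at most 41.7 mm and 7.16 degrees, less where a joint would pass 70% of its speed; a pose out of reach is approached as far as the arm can. A call with a gripper value outside its range is refused whole. "fingers" is the closure, from -1 (fully open) to 1 (shut), set as the call begins (left out, the last holds). The fingers move at their own pace and stop on an object; "force" is the grip in N (left out, the last holds). Time passes only in rows, so rows that do not move let the fingers close. It gives the time, the measured TCP pose, the force and the opening at its end, in the units of the state.
- r.get_state(): the state, without advancing time (a new reading comes with each control period).
- r.capture(name): name is "scene" or "top" or "wrist"; returns the picture (400x640x3 uint8, red, green, blue); there is no depth.
- r.camera_model(name): a dict with "fov_y" (degrees; the focal length in pixels is half the picture's height over the tangent of half this angle, whatever the lens; pixels are square), "cx", "cy" (the principal point, pixels), "R" (3x3) and "t" (3): a world point X has camera coordinates R X + t; the wrist camera has in their place "mount" (4x4, takes a point from camera to tool coordinates, whose origin is the TCP and whose axes are the flange's). Camera axes: x right, y down, z forward; pixel columns grow to the right and rows downward; lengths in m; the calibration is good to about 2 mm. A picture is of the moment at which its call begins: read the wrist's pose just before it. camera_model takes no time and is no camera call.
- r.close_job(): hands the job in, once; it reports no verdict.
The state is a dict: "time_s": time; "joints": joint angles; "qd": joint speeds; "joint_torque": joint torques, N m; "tcp_pos": TCP position; "eef_rot": TCP orientation; "contact_force": force on the tool from outside, world axes, zero at the start; "moment": the same for the moment, N m; "gripper_width": finger opening in m.
Only numpy, scipy, OpenCV 4.12 (cv2) and the standard library are available. Lean on these libraries where they do the work, as an engineer would, in place of code of your own. Each camera call takes 0.05 s, during which the arm holds its last target.

## Working session

There is one attempt and no reset: what is moved stays moved. The work goes in short steps, Python scripts to look and compute and a tool call to move; the robot and the scene stay as the last step left them, time stands still between calls to the robot, and variables do not carry over. Pictures are saved under pics/ and viewed, and the job is handed in when it is done.

Besides the shell and the picture viewer there is one more tool, called after "Call:" as a command line: name --pt "numbers of a row" for each row, then --argument value for the rest. carry_out: Moves the arm, as the interface text tells. Its arguments: {"type":"object","properties":{"plan":{"type":"array"},"fingers":{"type":"number"},"force":{"type":"number"}},"required":["plan"]}

```bash
mkdir -p pics; python3 - <<'E'
from plant import r
import cv2
s=r.get_state(); print(s)
for n in("scene","top","wrist"):
    cv2.imwrite(f"pics/{n}0.png",cv2.cvtColor(r.capture(n),cv2.COLOR_RGB2BGR)); print(n,r.camera_model(n))
print(r.grasp_offset)
E
```

```text
{'time_s': 0.0, 'joints': array([-5.09304091e+01,  2.05916125e+01,  6.35360794e-01, -1.82927998e-02,
       -7.01371953e+01, -1.65053319e+01]), 'qd': array([-0.05938246, -0.00413514, -0.09429003,  0.02552334, -0.07647172,
       -0.06193533]), 'joint_torque': array([-8.32329042e-04, -5.82718527e+01,  2.93058944e+01,  6.99724227e+00,
        6.99079319e-03, -8.41330666e-05]), 'tcp_pos': array([ 0.25877649, -0.62290679,  0.2256385 ]), 'eef_rot': array([ 1.79905518e+02, -1.00631289e-02, -1.57441962e+02]), 'contact_force': array([-0.79120905,  0.50821253,  0.19777185]), 'moment': array([ 0.05512424, -0.01702767,  0.05260283]), 'gripper_width': 0.08788616872383706}
scene {'fov_y': 46.59374901734892, 'cx': 324.7818291503836, 'cy': 203.78433629829988, 'R': array([[ 0.52709417,  0.84973662,  0.01092704],
       [ 0.678417  , -0.41301082, -0.60759562],
       [-0.51178327,  0.32767321, -0.79417137]]), 't': array([-0.26417613, -0.18794452,  1.89904209])}
top {'fov_y': 44.85038880712341, 'cx': 316.12741314370834, 'cy': 201.00512274170828, 'R': array([[ 0.00979715, -0.99985098,  0.01421392],
       [-0.99750823, -0.01076539, -0.06972397],
       [ 0.0698666 , -0.01349541, -0.99746505]]), 't': array([0.01995957, 0.44319824, 1.56497364])}
wrist {'fov_y': 71.92684360751073, 'cx': 320.6528099626586, 'cy': 199.52888943106976, 'mount': array([[-9.09015819e-05, -9.52056652e-01, -3.05921758e-01,
         8.32455813e-02],
       [ 9.99999995e-01, -9.59554228e-05,  1.48213410e-06,
        -2.62668634e-04],
       [-3.07659273e-05, -3.05921757e-01,  9.52056657e-01,
        -1.58023690e-01],
       [ 0.00000000e+00,  0.00000000e+00,  0.00000000e+00,
         1.00000000e+00]])}
-0.0188
```

View pics/scene0.png

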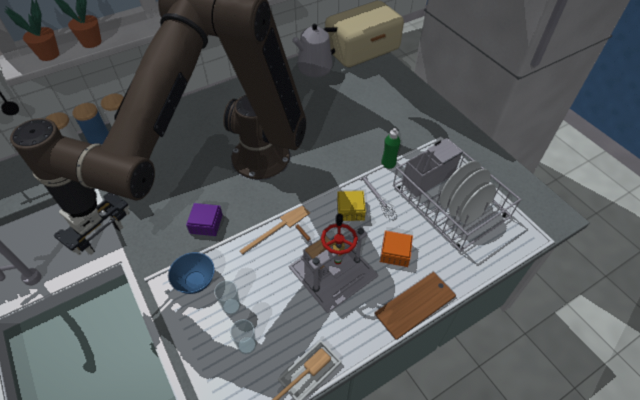

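View pics/top0.png

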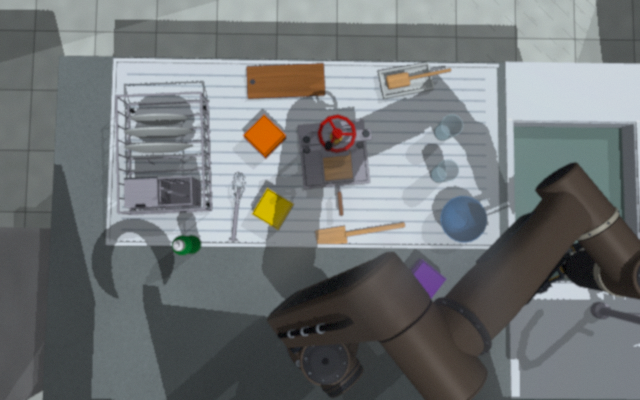

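View pics/wrist0.png

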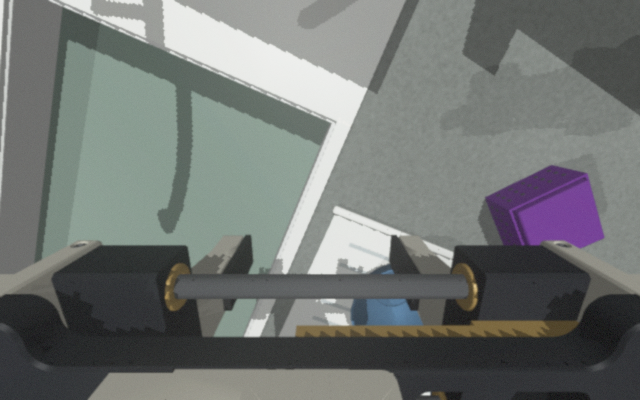

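The press stands at about (337,140) in the top view and (335,255) in the scene view. The tray handle is at (340,198) in the top view, pointing towards the robot. The steel mould with the beech follower sits under the press. The orange, yellow and purple blocks are look-alikes. I'll enlarge these areas next.

```bash
python3 - <<'E'
import cv2
a=cv2.imread("pics/top0.png")[95:225,280:400]; cv2.imwrite("pics/top0c.png",cv2.resize(a,None,fx=4.6,fy=4.6,interpolation=cv2.INTER_CUBIC))
a=cv2.imread("pics/scene0.png")[195:315,270:400]; cv2.imwrite("pics/scene0c.png",cv2.resize(a,None,fx=5,fy=5,interpolation=cv2.INTER_CUBIC))
E
```

```text
(no output)
```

View pics/top0c.png

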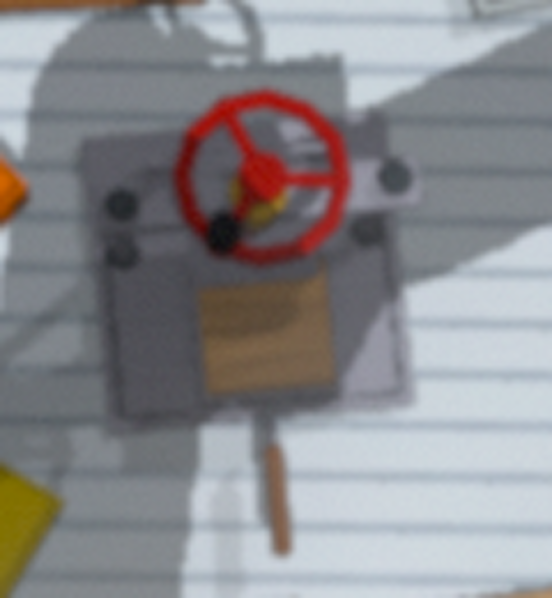

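View pics/scene0c.png

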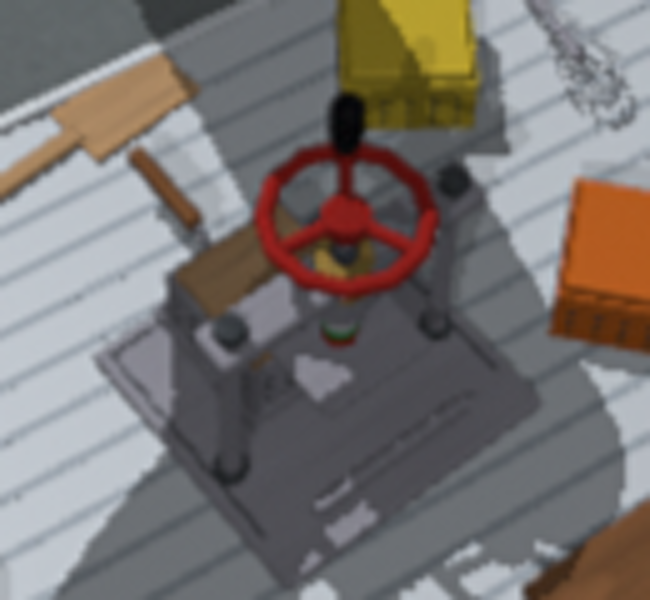

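Confirmed: the grey steel block with the beech follower, at (265,335) in the top crop, stands in the tray that carries the wooden handle. It is the mould. Orange, yellow and purple are look-alikes. Next I triangulate.

```bash
cat > h.py <<'E'
import numpy as np, cv2
from plant import r
from scipy.spatial.transform import Rotation as Ro
def wristcam(s):
    m=r.camera_model("wrist"); T=np.eye(4); T[:3,:3]=Ro.from_euler('xyz',s['eef_rot'],degrees=True).as_matrix(); T[:3,3]=s['tcp_pos']
    C=T@m['mount']; m['R']=C[:3,:3].T; m['t']=-C[:3,:3].T@C[:3,3]; return m
def ray(m,uv):
    f=200/np.tan(np.radians(m['fov_y']/2)); d=np.array([(uv[0]-m['cx'])/f,(uv[1]-m['cy'])/f,1.])
    d=m['R'].T@d; o=-m['R'].T@m['t']; return o,d/np.linalg.norm(d)
def plane(m,uv,z):
    o,d=ray(m,uv); return o+d*(z-o[2])/d[2]
def tri(m1,a,m2,b):
    o1,d1=ray(m1,a);o2,d2=ray(m2,b)
    t=np.linalg.lstsq(np.c_[d1,-d2],o2-o1,rcond=None)[0]
    p,q=o1+t[0]*d1,o2+t[1]*d2; return (p+q)/2,np.linalg.norm(p-q)
def proj(m,X):
    c=m['R']@np.array(X)+m['t']; f=200/np.tan(np.radians(m['fov_y']/2)); return c[:2]/c[2]*f+[m['cx'],m['cy']]
def save(name,img,box=None,f=1):
    img=cv2.cvtColor(img,cv2.COLOR_RGB2BGR)
    if box: img=img[box[1]:box[3],box[0]:box[2]]
    cv2.imwrite(f"pics/{name}.png",cv2.resize(img,None,fx=f,fy=f,interpolation=cv2.INTER_CUBIC))
E
python3 - <<'E'
from h import *
np.set_printoptions(precision=4,suppress=True)
T=r.camera_model("top");S=r.camera_model("scene")
t=lambda x,y:(x/4.6+280-.4,y/4.6+95-.4)
s=lambda x,y:(x/5+270-.4,y/5+195-.4)
for n,a,b in [("hub",t(265,177),s(345,215)),("knobtop",t(223,235),s(347,103)),("pilL",t(121,204),s(455,180)),("pilR",t(395,177),s(232,332)),("h_near",t(283,548),s(140,155)),("h_far",t(274,448),s(190,215))]:
    print(n,*tri(T,a,S,b))
for c in [(82,140),(385,110),(115,430),(412,402)]: print("base",plane(T,t(*c),.012))
for c in [(198,287),(327,268),(207,393),(333,380)]: print("board",plane(T,t(*c),.078))
for c in [(283,548),(274,448)]: print("handle",plane(T,t(*c),.0515))
for y,x in [(121,204),(395,177)]: print("pil",plane(T,t(y,x),.19))
print("footL",plane(T,t(122,255),.014),plane(T,t(367,232),.014))
E
```

```text
hub [ 0.6209 -0.0297  0.2385] 0.001250769081446406
knobtop [ 0.577  -0.0022  0.2805] 0.0021680197459700633
pilL [0.6118 0.0593 0.1955] 0.0019507199852788145
pilR [ 0.6316 -0.1149  0.1933] 0.0012764743313330835
h_near [ 0.4016 -0.0536  0.049 ] 0.0033913627028307977
h_far [ 0.4691 -0.049   0.0562] 0.0023553522803655786
base [0.694  0.0887 0.012 ]
base [ 0.7187 -0.1291  0.012 ]
base [0.4852 0.0626 0.012 ]
base [ 0.5076 -0.149   0.012 ]
board [0.5779 0.0062 0.078 ]
board [ 0.5921 -0.0822  0.078 ]
board [ 0.5049 -0.0006  0.078 ]
board [ 0.5148 -0.0867  0.078 ]
handle [ 0.4007 -0.0549  0.0515]
handle [ 0.4701 -0.0483  0.0515]
pil [0.6124 0.0586 0.19  ]
pil [ 0.632  -0.1159  0.19  ]
footL [0.6106 0.059  0.014 ] [ 0.6294 -0.1162  0.014 ]
```

Call:
carry_out --pt "0.01 0.036 0 0 0 -0.03" --pt "0.01 0.036 0 0 0 -0.03" --pt "0.01 0.036 0 0 0 -0.03" --pt "0.01 0.036 0 0 0 -0.03" --pt "0.01 0.036 0 0 0 -0.03" --pt "0.01 0.036 0 0 0 -0.03" --pt "0.01 0.036 0 0 0 -0.03" --pt "0.01 0.036 0 0 0 -0.03" --pt "0.01 0.036 0 0 0 -0.03" --pt "0.01 0.036 0 0 0 -0.03" --pt "0.01 0.036 0 0 0 0" --pt "0.01 0.036 0 0 0 0" --fingers 0.1

```text
time_s: 1.15
tcp_pos: [0.3752, -0.1774, 0.2191]
eef_rot: [179.5, -0.2, -176.2]
contact_force: [1.1, 0.4, -0.5]
gripper_width: 0.0393
```

Call:
carry_out --pt "0.012 0.032 -0.01 0 0 0.02" --pt "0.012 0.032 -0.01 0 0 0.015" --pt "0.011 0.03 -0.01 0 0 0" --pt "0.008 0.02 -0.01 0 0 0" --pt "0.002 0.008 -0.005 0 0 0" --pt "0 0 0 0 0 0"

```text
time_s: 1.65
tcp_pos: [0.4223, -0.0433, 0.1744]
eef_rot: [179.5, 0.2, -173.6]
contact_force: [-0.1, -0.5, -0.2]
gripper_width: 0.0394
```

```bash
python3 - <<'E'
from h import *
s=r.get_state(); print(s['tcp_pos'],s['eef_rot'])
m=wristcam(s)
save("w1",r.capture("wrist")); save("t1",r.capture("top"),(260,80,420,240),3.6)
for X in [(0.4354,-.0516,.0515),(.4007,-.0549,.0515),(.4701,-.0483,.0515)]: print(proj(m,X))
E
```

```text
[ 0.42225614 -0.04328859  0.17435579] [ 179.45879875    0.18297673 -173.64435504]
[310.7514666  203.68514025]
[310.91814224 171.85264579]
[310.59647166 233.28680149]
```

View pics/w1.png

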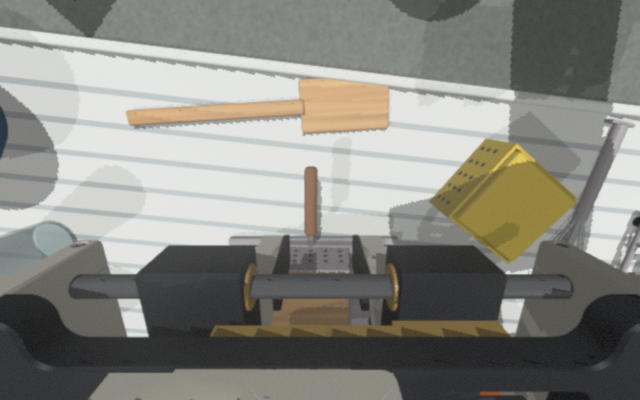

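View pics/t1.png

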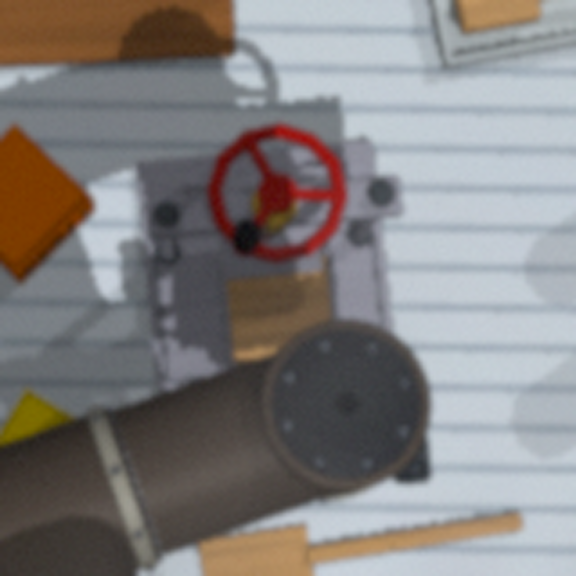

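Call:
carry_out --pt "-0.002 -0.006 -0.03 0 0 0" --pt "-0.002 -0.004 -0.03 0 0 0" --pt "0 0 -0.03 0 0 0" --pt "0 0 -0.03 0 0 0" --pt "0 0 -0.02 0 0 0" --pt "0 0 -0.006 0 0 0" --pt "0 0 0 0 0 0"

```text
time_s: 2.33
tcp_pos: [0.4197, -0.0625, 0.0301]
eef_rot: [179.5, 0.9, -174.2]
contact_force: [0.7, 0.3, 0.0]
gripper_width: 0.0394
```

Call:
carry_out --pt "0 0.005 -0.003 0 0 0" --pt "0 0.003 -0.001 0 0 0" --pt "0 0 0 0 0 0"

```text
time_s: 2.58
tcp_pos: [0.4213, -0.055, 0.0284]
eef_rot: [179.4, 1.1, -174.3]
contact_force: [0.1, 0.0, -0.1]
gripper_width: 0.0391
```

Call:
carry_out --pt "0 0.001 -0.001 -0.01 0.018 0" --pt "0 0 0 0 0 0" --pt "0 0 0 0 0 0" --pt "0 0 0 0 0 0" --pt "0 0 0 0 0 0" --pt "0 0 0 0 0 0" --fingers 1 --force 20

```text
time_s: 3.08
tcp_pos: [0.4241, -0.0524, 0.0306]
eef_rot: [179.9, 0.3, -174.2]
contact_force: [0.6, -1.2, -3.2]
gripper_width: 0.0138
```

Call:
carry_out --pt "0.006 0.001 0 0 0 0" --pt "0.006 0.001 0 0 0 0" --pt "0.006 0.001 0 0 0 0" --pt "0.006 0.001 0 0 0 0" --pt "0.006 0.001 0 0 0 0" --pt "0.006 0.001 0 0 0 0"

```text
time_s: 3.58
tcp_pos: [0.4438, -0.0519, 0.0293]
eef_rot: [-179.8, -1.5, -174.4]
contact_force: [-9.7, 0.1, 11.1]
gripper_width: 0.0136
```

Call:
carry_out --pt "0.008 0.002 0.001 0 -0.01 0" --pt "0.008 0.002 0.001 0 -0.01 0" --pt "0.008 0.002 0.0005 0 -0.005 0" --pt "0.008 0.002 0.0005 0 -0.005 0"

```text
time_s: 3.92
tcp_pos: [0.4665, -0.0472, 0.0304]
eef_rot: [-179.5, -0.8, -174.6]
contact_force: [-4.4, -0.3, 1.0]
gripper_width: 0.014
```

Call:
carry_out --pt "0.008 0.002 0 0 -0.005 0" --pt "0.008 0.002 0 0 -0.005 0" --pt "0.007 0.002 0 0 0 0.004" --pt "0.006 0.001 0 0 0 0"

```text
time_s: 4.25
tcp_pos: [0.4913, -0.042, 0.0295]
eef_rot: [-179.3, -0.9, -174.5]
contact_force: [-8.6, -0.5, 8.4]
gripper_width: 0.0138
```

Call:
carry_out --pt "0.004 0.0005 0 0 -0.005 0" --pt "0.005 0.0005 0 0 0 0" --pt "0.005 0.0005 0 0 0 0"

```text
time_s: 4.5
tcp_pos: [0.493, -0.0432, 0.0285]
eef_rot: [-179.2, -2.1, -174.7]
contact_force: [-20.9, 9.8, 22.3]
gripper_width: 0.014
```

```bash
python3 - <<'E'
from h import *
save("t2",r.capture("top"),(260,80,420,240),3.6); save("s2",r.capture("scene"),(270,185,400,315),4.5)
E
```

```text
(no output)
```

View pics/t2.png

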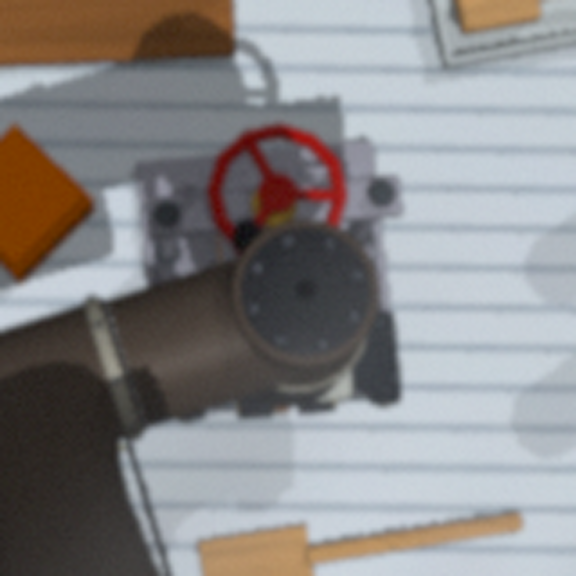

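View pics/s2.png

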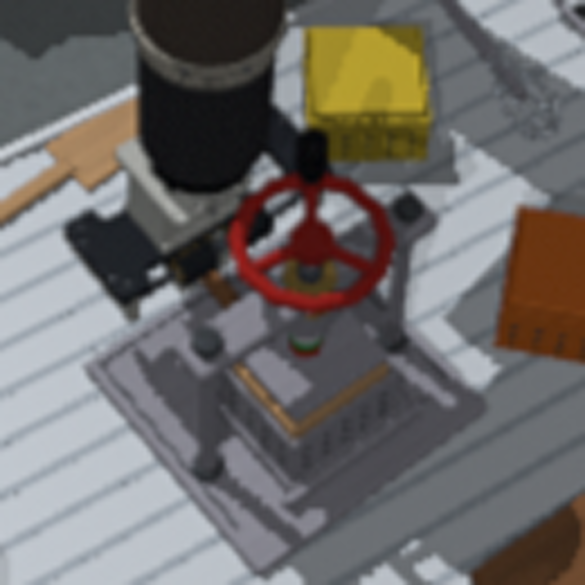

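Call:
carry_out --pt "-0.001 0 0.001 0 -0.01 0" --pt "0 0 0 0 0 0"

```text
time_s: 4.77
tcp_pos: [0.4927, -0.0426, 0.0297]
eef_rot: [-179.1, -1.5, -174.6]
contact_force: [-4.8, -0.6, 1.7]
gripper_width: 0.0139
```

Relaxed. Now I open the fingers.

Call:
carry_out --pt "0 0 0 0 0 0" --pt "0 0 0 0 0 0" --pt "0 0 0 0 0 0" --pt "0 0 0.005 0 0 0" --pt "-0.005 0 0.02 0 0 0" --pt "-0.02 0 0.025 0 -0.01 0" --pt "-0.025 0 0.025 0 0 0" --pt "-0.025 0 0.025 0 0 0" --fingers 0.1

```text
time_s: 5.43
tcp_pos: [0.4217, -0.0422, 0.1289]
eef_rot: [-178.9, -1.1, -174.6]
contact_force: [-0.2, 0.9, 0.9]
gripper_width: 0.0394
```

Call:
carry_out --pt "-0.005 0.005 0.035 0 0 0" --pt "-0.005 0.01 0.035 0 -0.01 0" --pt "0 0.01 0.035 -0.01 -0.005 0" --pt "0 0 0.035 0 0 0" --pt "0 0 0.03 0 0 0" --pt "0 0 0 0 0 0"

```text
time_s: 5.93
tcp_pos: [0.4063, -0.0181, 0.3154]
eef_rot: [-178.4, 0.4, -174.6]
contact_force: [1.6, 0.3, 0.3]
gripper_width: 0.0393
```

```bash
python3 - <<'E'
from h import *
s=r.get_state(); print(s['tcp_pos'],s['eef_rot'],s['joints'])
m=wristcam(s)
save("w3",r.capture("wrist")); save("t3",r.capture("top"),(260,80,420,240),3.6); save("s3",r.capture("scene"),(270,185,400,315),4.5)
for X in [(.5803,-.0042,.283),(.6215,-.0288,.239)]: print(proj(m,X))
E
```

```text
[ 0.40626035 -0.01806352  0.31537539] [-178.4219621     0.40545299 -174.60808397] [  27.29899622   -9.45395385  -22.4641179     1.65645921  -77.2077587
 -112.2825278 ]
[319.17909742 396.31847345]
[295.76379226 382.16381465]
```

View pics/w3.png

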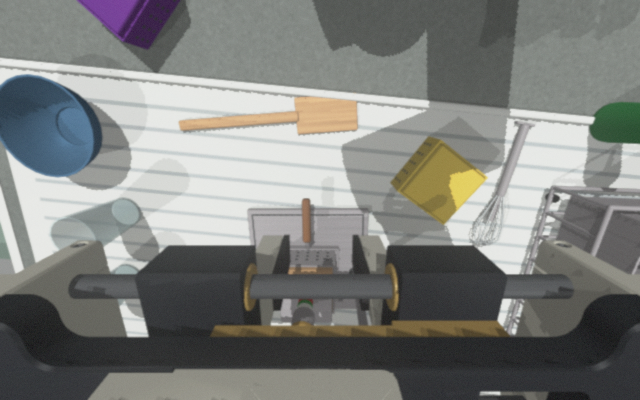

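View pics/t3.png

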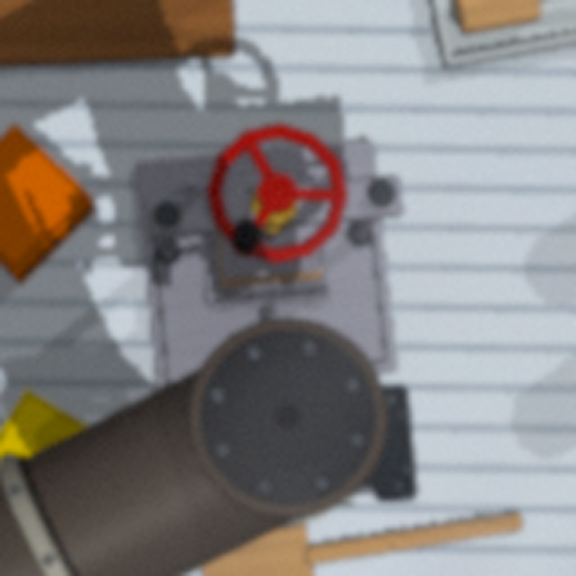

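View pics/s3.png

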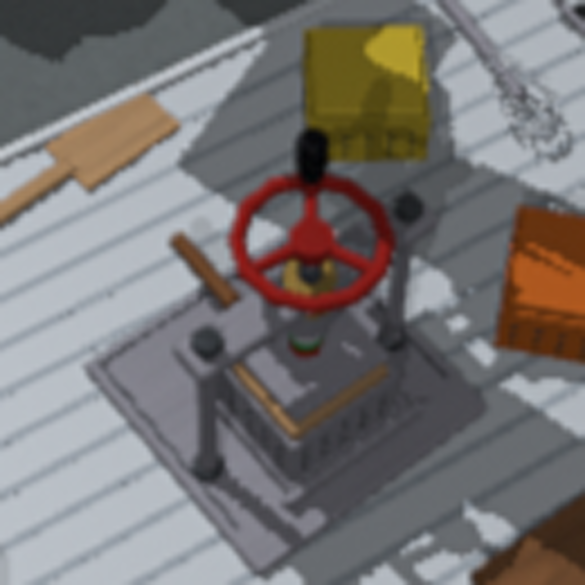

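```bash
python3 - <<'E'
from h import *
np.set_printoptions(precision=4,suppress=True)
s=r.get_state(); m=wristcam(s);T=r.camera_model("top");S=r.camera_model("scene")
psi=np.radians(6.35);P=np.array([.6215,-.0288]);Rp=np.array([[np.cos(psi),np.sin(psi)],[-np.sin(psi),np.cos(psi)]])
pf=lambda X:Rp@(X[:2]-P)
for c in [(306.5,199),(307,242)]:
    X=plane(m,c,.0515);print("handle",X,pf(X))
for c in [(175,237),(233,298)]:
    X=plane(S,(c[0]/4.5+270,c[1]/4.5+185),.0515);print("handle scene",X,pf(X))
for c in [(222,287),(325,273)]:
    X=plane(T,(c[0]/3.6+260,c[1]/3.6+80),.078);print("board near",X,pf(X))
for c in [(233,365),(297,435),(387,370)]:
    X=plane(S,(c[0]/4.5+270,c[1]/4.5+185),.078);print("board scene",X,pf(X))
E
```

```text
handle [ 0.4554 -0.0436  0.0515] [-0.1667  0.0037]
handle [ 0.5303 -0.0369  0.0515] [-0.0915  0.002 ]
handle scene [ 0.4683 -0.0448  0.0515] [-0.154  0.001]
handle scene [ 0.5381 -0.0355  0.0515] [-0.0837  0.0026]
board near [0.5691 0.0092 0.078 ] [-0.0478  0.0436]
board near [ 0.5826 -0.081   0.078 ] [-0.0444 -0.0476]
board scene [ 0.5999 -0.0737  0.078 ] [-0.0264 -0.0422]
board scene [ 0.6714 -0.0647  0.078 ] [ 0.0456 -0.0412]
board scene [0.6613 0.0187 0.078 ] [0.0448 0.0428]
```

Call:
carry_out --pt "0.02 0.001 0.005 -0.01 0 0" --pt "0.03 0.002 0 -0.01 0 0" --pt "0.035 0.003 0 -0.01 0 0" --pt "0.035 0.003 0 0 0 0" --pt "0.03 0.003 0 0 0 0" --pt "0.015 0 0 0 0 0" --pt "0.002 0 0 0 0 0" --pt "0 0 0 0 0 0"

```text
time_s: 6.75
tcp_pos: [0.5735, -0.0085, 0.301]
eef_rot: [-176.5, -1.3, -174.8]
contact_force: [-0.1, -0.5, 0.6]
gripper_width: 0.0392
```

```bash
python3 - <<'E'
from h import *
s=r.get_state(); print(s['tcp_pos'],s['eef_rot'])
m=wristcam(s)
save("w4",r.capture("wrist")); 
save("s4",r.capture("scene"),(230,145,400,275),4.5)
E
```

```text
[ 0.57347018 -0.00850518  0.30103257] [-176.49773759   -1.32799901 -174.78057898]
```

View pics/w4.png

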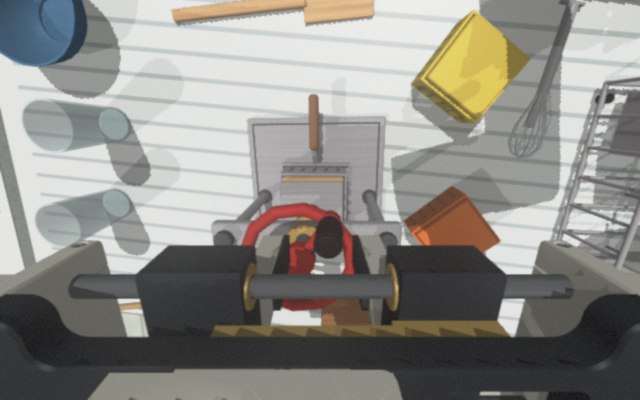

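View pics/s4.png

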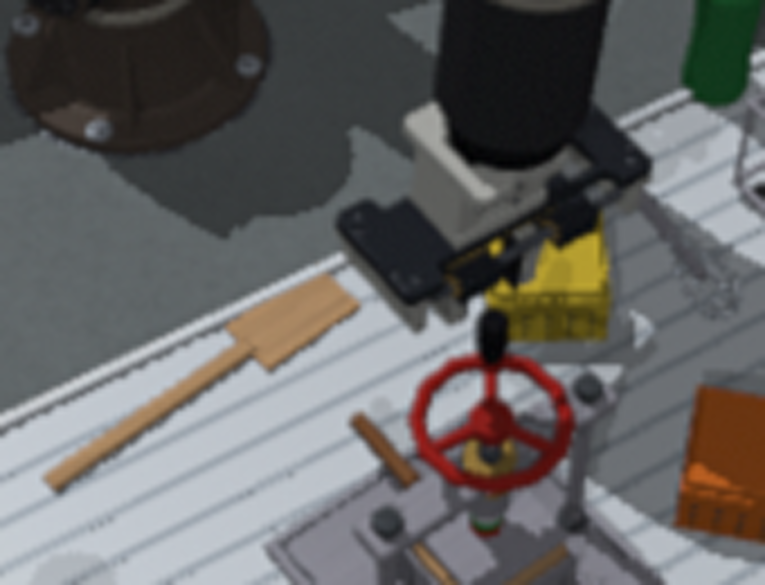

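```bash
python3 - <<'E'
from h import *
s=r.get_state();m=wristcam(s);S=r.camera_model("scene")
a=cv2.imread("pics/w4.png")[205:275,280:380];cv2.imwrite("pics/w4c.png",cv2.resize(a,None,fx=7,fy=7))
print(plane(m,(330,235),.283),plane(S,(490/4.5+230,318/4.5+145),.283),proj(m,(.5803,-.0042,.283)))
E
```

```text
[ 0.57116481 -0.00333964  0.283     ] [ 0.58025905 -0.00349408  0.283     ] [327.48187009 246.63578402]
```

View pics/w4c.png

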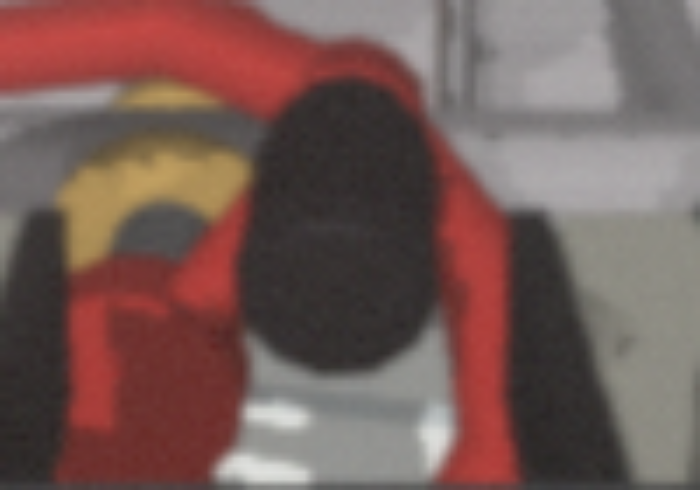

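Call:
carry_out --pt "0.003 0.002 0.003 0.03 -0.012 0" --pt "0.002 0.002 0.003 0.025 -0.01 0" --pt "0 0 0 0 0 0"

```text
time_s: 7.1
tcp_pos: [0.5755, -0.0038, 0.3087]
eef_rot: [-179.9, 0.4, -174.6]
contact_force: [1.0, -0.5, 0.0]
gripper_width: 0.0394
```

Call:
carry_out --pt "0.004 0 -0.01 0 0 0" --pt "0.001 0 -0.02 0 0 0" --pt "0 0 -0.015 0 0 0" --pt "0 0 -0.01 0 0 0" --pt "0 0 -0.002 0 0 0" --pt "0 0 0 0 0 0"

```text
time_s: 7.6
tcp_pos: [0.5802, -0.0046, 0.2527]
eef_rot: [179.9, 1.0, -174.7]
contact_force: [0.1, -0.2, 0.1]
gripper_width: 0.0392
```

Call:
carry_out --pt "0 0 -0.005 0 0.012 0" --pt "0 0 0 0 0 0" --pt "0 0 0 0 0 0" --pt "0 0 0 0 0 0" --pt "0 0 0 0 0 0" --pt "0 0 0 0 0 0" --fingers 1 --force 25

```text
time_s: 8.1
tcp_pos: [0.5808, -0.0041, 0.2486]
eef_rot: [179.8, 0.3, -174.7]
contact_force: [0.5, 0.1, -2.3]
gripper_width: 0.0212
```

```bash
cat > c.py <<'E'
from h import *
import sys
n=int(sys.argv[1]);d=float(sys.argv[2]); P=np.array([.6215,-.0288])
s=r.get_state();p=s['tcp_pos'];v=p[:2]-P;th=np.arctan2(v[1],v[0]);R=np.linalg.norm(v)
print("ang %.1f r %.4f z %.4f rot %s f %s w %.4f"%(np.degrees(th),R,p[2],np.round(s['eef_rot'],1),np.round(s['contact_force'],1),s['gripper_width']))
out=[]
for i in range(n):
    a=th-np.radians(d)*i;b=a-np.radians(d)
    dx=.048*np.array([np.cos(b)-np.cos(a),np.sin(b)-np.sin(a)]); out.append([round(dx[0],4),round(dx[1],4),round(-.012*d/360,4),0,0,0])
print(out)
E
python3 c.py 6 12
```

```text
ang 148.8 r 0.0476 z 0.2486 rot [ 179.8    0.3 -174.7] f [ 0.5  0.1 -2.3] w 0.0212
[[np.float64(0.0061), np.float64(0.008), -0.0004, 0, 0, 0], [np.float64(0.0076), np.float64(0.0066), -0.0004, 0, 0, 0], [np.float64(0.0088), np.float64(0.0048), -0.0004, 0, 0, 0], [np.float64(0.0096), np.float64(0.0029), -0.0004, 0, 0, 0], [np.float64(0.01), np.float64(0.0008), -0.0004, 0, 0, 0], [np.float64(0.01), np.float64(-0.0013), -0.0004, 0, 0, 0]]
```

Call:
carry_out --pt "0.006 0.008 -0.0004 0 0 0" --pt "0.0075 0.0065 -0.0004 0 0 0" --pt "0.009 0.005 -0.0004 0 0 0"

```text
time_s: 8.35
tcp_pos: [0.6003, 0.0136, 0.2475]
eef_rot: [179.9, 0.0, -174.8]
contact_force: [-3.8, -0.5, -0.3]
gripper_width: 0.0211
```

```bash
sed -i 's/round(dx\[0\],4),round(dx\[1\],4)/round(float(dx[0]),4),round(float(dx[1]),4)/' c.py; python3 c.py 6 12
```

```text
ang 116.6 r 0.0475 z 0.2475 rot [ 179.9    0.  -174.8] f [-3.8 -0.5 -0.3] w 0.0211
[[0.0094, 0.0035, -0.0004, 0, 0, 0], [0.0099, 0.0015, -0.0004, 0, 0, 0], [0.01, -0.0006, -0.0004, 0, 0, 0], [0.0097, -0.0027, -0.0004, 0, 0, 0], [0.0089, -0.0046, -0.0004, 0, 0, 0], [0.0078, -0.0064, -0.0004, 0, 0, 0]]
```

Call:
carry_out --pt "0.0095 0.0035 -0.0004 0 0 0" --pt "0.01 0.0015 -0.0004 0 0 0" --pt "0.01 -0.0005 -0.0004 0 0 0" --pt "0.0095 -0.003 -0.0004 0 0 0" --pt "0.009 -0.0045 -0.0004 0 0 0" --pt "0.008 -0.0065 -0.0004 0 0 0"

```text
time_s: 8.85
tcp_pos: [0.6572, 0.0033, 0.2449]
eef_rot: [-179.8, -0.6, -174.7]
contact_force: [-9.0, -2.7, 4.3]
gripper_width: 0.0211
```

```bash
python3 c.py 8 12
```

```text
ang 42.0 r 0.0480 z 0.2449 rot [-179.8   -0.6 -174.7] f [-9.  -2.7  4.3] w 0.0211
[[0.0059, -0.0081, -0.0004, 0, 0, 0], [0.0041, -0.0092, -0.0004, 0, 0, 0], [0.0021, -0.0098, -0.0004, 0, 0, 0], [0.0, -0.01, -0.0004, 0, 0, 0], [-0.0021, -0.0098, -0.0004, 0, 0, 0], [-0.0041, -0.0092, -0.0004, 0, 0, 0], [-0.0059, -0.0081, -0.0004, 0, 0, 0], [-0.0075, -0.0067, -0.0004, 0, 0, 0]]
```

Call:
carry_out --pt "0.006 -0.008 -0.0003 0 -0.005 0" --pt "0.004 -0.009 -0.0003 0 0 0" --pt "0.002 -0.01 -0.0004 0 0 0" --pt "0 -0.01 -0.0004 0 0 0" --pt "-0.002 -0.01 -0.0004 0 0 0" --pt "-0.004 -0.009 -0.0004 0 0 0" --pt "-0.006 -0.008 -0.0004 0 0 0" --pt "-0.0075 -0.0065 -0.0004 0 0 0"

```text
time_s: 9.52
tcp_pos: [0.6546, -0.064, 0.2421]
eef_rot: [179.7, -0.4, -174.5]
contact_force: [4.6, 3.7, -2.3]
gripper_width: 0.021
```

```bash
python3 c.py 8 12
```

```text
ang -46.8 r 0.0483 z 0.2421 rot [ 179.7   -0.4 -174.5] f [ 4.6  3.7 -2.3] w 0.0210
[[-0.008, -0.0061, -0.0004, 0, 0, 0], [-0.0091, -0.0043, -0.0004, 0, 0, 0], [-0.0098, -0.0023, -0.0004, 0, 0, 0], [-0.01, -0.0002, -0.0004, 0, 0, 0], [-0.0099, 0.0019, -0.0004, 0, 0, 0], [-0.0093, 0.0039, -0.0004, 0, 0, 0], [-0.0082, 0.0057, -0.0004, 0, 0, 0], [-0.0069, 0.0073, -0.0004, 0, 0, 0]]
```

Call:
carry_out --pt "-0.008 -0.006 -0.0004 0 -0.003 0" --pt "-0.009 -0.0045 -0.0004 0 0 0" --pt "-0.01 -0.0025 -0.0004 0 0 0" --pt "-0.01 0 -0.0004 0 0 0" --pt "-0.01 0.002 -0.0004 0 0 0" --pt "-0.0095 0.004 -0.0004 0 0 0" --pt "-0.008 0.0055 -0.0004 0 0 0" --pt "-0.007 0.0075 -0.0004 0 0 0"

```text
time_s: 10.18
tcp_pos: [0.5838, -0.0594, 0.2389]
eef_rot: [179.8, 0.5, -174.6]
contact_force: [8.0, 2.0, -6.6]
gripper_width: 0.0212
```

```bash
python3 c.py 8 12
```

```text
ang -140.9 r 0.0485 z 0.2389 rot [ 179.8    0.5 -174.6] f [ 8.   2.  -6.6] w 0.0212
[[-0.0055, 0.0084, -0.0004, 0, 0, 0], [-0.0036, 0.0094, -0.0004, 0, 0, 0], [-0.0016, 0.0099, -0.0004, 0, 0, 0], [0.0005, 0.01, -0.0004, 0, 0, 0], [0.0026, 0.0097, -0.0004, 0, 0, 0], [0.0045, 0.0089, -0.0004, 0, 0, 0], [0.0063, 0.0078, -0.0004, 0, 0, 0], [0.0078, 0.0063, -0.0004, 0, 0, 0]]
```

Call:
carry_out --pt "-0.0055 0.0085 -0.0004 0 0.005 0" --pt "-0.0035 0.0095 -0.0004 0 0 0" --pt "-0.0015 0.01 -0.0004 0 0 0" --pt "0.0005 0.01 -0.0004 0 0 0" --pt "0.0025 0.0095 -0.0004 0 0 0" --pt "0.0045 0.009 -0.0004 0 0 0" --pt "0.0065 0.008 -0.0004 0 0 0" --pt "0.008 0.0065 -0.0004 0 0 0"

```text
time_s: 10.85
tcp_pos: [0.5924, 0.0089, 0.2358]
eef_rot: [-179.5, 0.7, -174.6]
contact_force: [-1.0, -5.4, 2.4]
gripper_width: 0.021
```

```bash
python3 c.py 8 12
```

```text
ang 127.7 r 0.0476 z 0.2358 rot [-179.5    0.7 -174.6] f [-1.  -5.4  2.4] w 0.0210
[[0.0085, 0.0053, -0.0004, 0, 0, 0], [0.0094, 0.0034, -0.0004, 0, 0, 0], [0.0099, 0.0013, -0.0004, 0, 0, 0], [0.01, -0.0008, -0.0004, 0, 0, 0], [0.0096, -0.0028, -0.0004, 0, 0, 0], [0.0088, -0.0048, -0.0004, 0, 0, 0], [0.0077, -0.0065, -0.0004, 0, 0, 0], [0.0061, -0.0079, -0.0004, 0, 0, 0]]
```

Call:
carry_out --pt "0.0085 0.0055 -0.0004 0.006 0.005 0" --pt "0.0095 0.0035 -0.0004 0 0 0" --pt "0.01 0.0015 -0.0004 0 0 0" --pt "0.01 -0.001 -0.0004 0 0 0" --pt "0.0095 -0.003 -0.0004 0 0 0" --pt "0.009 -0.005 -0.0004 0 0 0" --pt "0.0075 -0.0065 -0.0004 0 0 0" --pt "0.006 -0.008 -0.0004 0 0 0"

```text
time_s: 11.52
tcp_pos: [0.6546, 0.0051, 0.2333]
eef_rot: [179.6, -0.2, -174.3]
contact_force: [0.8, 8.8, -0.0]
gripper_width: 0.0211
```

```bash
python3 c.py 8 12
```

```text
ang 45.7 r 0.0474 z 0.2333 rot [ 179.6   -0.2 -174.3] f [ 0.8  8.8 -0. ] w 0.0211
[[0.0064, -0.0077, -0.0004, 0, 0, 0], [0.0047, -0.0089, -0.0004, 0, 0, 0], [0.0027, -0.0097, -0.0004, 0, 0, 0], [0.0007, -0.01, -0.0004, 0, 0, 0], [-0.0014, -0.0099, -0.0004, 0, 0, 0], [-0.0035, -0.0094, -0.0004, 0, 0, 0], [-0.0054, -0.0085, -0.0004, 0, 0, 0], [-0.007, -0.0072, -0.0004, 0, 0, 0]]
```

Call:
carry_out --pt "0.0065 -0.0075 -0.0004 0 -0.003 0" --pt "0.0045 -0.009 -0.0004 0 0 0" --pt "0.0025 -0.0095 -0.0004 0 0 0" --pt "0.0005 -0.01 -0.0004 0 0 0" --pt "-0.0015 -0.01 -0.0004 0 0 0" --pt "-0.0035 -0.0095 -0.0004 0 0 0" --pt "-0.0055 -0.0085 -0.0004 0 0 0" --pt "-0.007 -0.007 -0.0004 0 0 0"

```text
time_s: 12.18
tcp_pos: [0.6612, -0.0557, 0.2308]
eef_rot: [179.1, 1.2, -173.8]
contact_force: [15.4, -3.1, -9.9]
gripper_width: 0.0212
```

```bash
python3 c.py 8 12; python3 - <<'E'
from h import *
save("s5",r.capture("scene"),(270,185,400,315),4.5)
E
```

```text
ang -34.1 r 0.0479 z 0.2308 rot [ 179.1    1.2 -173.8] f [15.4 -3.1 -9.9] w 0.0212
[[-0.0065, -0.0077, -0.0004, 0, 0, 0], [-0.0079, -0.0062, -0.0004, 0, 0, 0], [-0.009, -0.0044, -0.0004, 0, 0, 0], [-0.0097, -0.0024, -0.0004, 0, 0, 0], [-0.01, -0.0003, -0.0004, 0, 0, 0], [-0.0099, 0.0018, -0.0004, 0, 0, 0], [-0.0093, 0.0038, -0.0004, 0, 0, 0], [-0.0083, 0.0056, -0.0004, 0, 0, 0]]
```

View pics/s5.png

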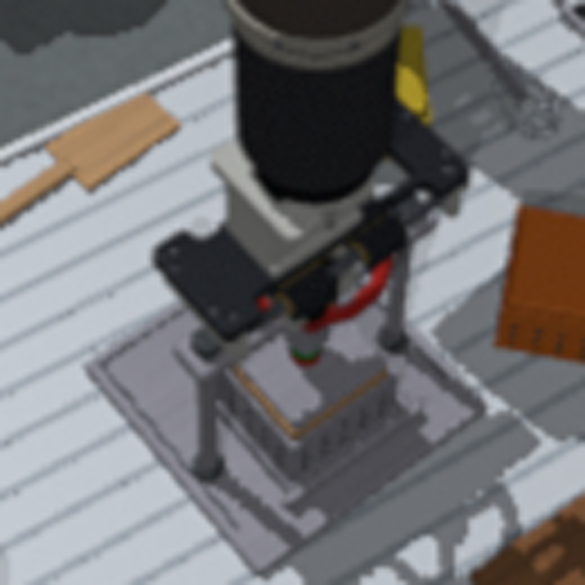

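Call:
carry_out --pt "-0.0065 -0.0075 -0.0003 -0.008 0.008 0" --pt "-0.008 -0.006 -0.0003 -0.006 0.006 0" --pt "-0.009 -0.0045 -0.0004 0 0 0" --pt "-0.0095 -0.0025 -0.0004 0 0 0" --pt "-0.01 -0.0005 -0.0004 0 0 0" --pt "-0.01 0.002 -0.0004 0 0 0" --pt "-0.0095 0.004 -0.0004 0 0 0" --pt "-0.0085 0.0055 -0.0004 0 0 0"

```text
time_s: 12.9
tcp_pos: [0.5947, -0.0691, 0.2276]
eef_rot: [-179.7, 1.2, -173.8]
contact_force: [6.0, -1.5, -2.9]
gripper_width: 0.0213
```

```bash
python3 c.py 8 12
```

```text
ang -123.7 r 0.0484 z 0.2276 rot [-179.7    1.2 -173.8] f [ 6.  -1.5 -2.9] w 0.0213
[[-0.0077, 0.0064, -0.0004, 0, 0, 0], [-0.0062, 0.0079, -0.0004, 0, 0, 0], [-0.0045, 0.009, -0.0004, 0, 0, 0], [-0.0025, 0.0097, -0.0004, 0, 0, 0], [-0.0004, 0.01, -0.0004, 0, 0, 0], [0.0017, 0.0099, -0.0004, 0, 0, 0], [0.0037, 0.0093, -0.0004, 0, 0, 0], [0.0056, 0.0084, -0.0004, 0, 0, 0]]
```

Call:
carry_out --pt "-0.0075 0.0065 -0.0004 0 0.008 -0.005" --pt "-0.006 0.008 -0.0004 0 0.005 -0.005" --pt "-0.0045 0.009 -0.0004 0 0 0" --pt "-0.0025 0.0095 -0.0004 0 0 0" --pt "-0.0005 0.01 -0.0004 0 0 0" --pt "0.0015 0.01 -0.0004 0 0 0" --pt "0.0035 0.0095 -0.0004 0 0 0" --pt "0.0055 0.0085 -0.0004 0 0 0"

```text
time_s: 13.57
tcp_pos: [0.5824, -0.0015, 0.2245]
eef_rot: [-179.3, 0.7, -174.6]
contact_force: [-0.2, -9.2, -0.2]
gripper_width: 0.0211
```

```bash
python3 c.py 8 12
```

```text
ang 145.1 r 0.0477 z 0.2245 rot [-179.3    0.7 -174.6] f [-0.2 -9.2 -0.2] w 0.0211
[[0.0066, 0.0076, -0.0004, 0, 0, 0], [0.008, 0.0061, -0.0004, 0, 0, 0], [0.0091, 0.0043, -0.0004, 0, 0, 0], [0.0098, 0.0023, -0.0004, 0, 0, 0], [0.01, 0.0002, -0.0004, 0, 0, 0], [0.0099, -0.0019, -0.0004, 0, 0, 0], [0.0092, -0.0039, -0.0004, 0, 0, 0], [0.0082, -0.0057, -0.0004, 0, 0, 0]]
```

Call:
carry_out --pt "0.0065 0.0075 -0.0004 0.008 0.008 0" --pt "0.008 0.006 -0.0004 0 0 0" --pt "0.009 0.0045 -0.0004 0 0 0" --pt "0.01 0.0025 -0.0004 0 0 0" --pt "0.01 0 -0.0004 0 0 0" --pt "0.01 -0.002 -0.0004 0 0 0" --pt "0.009 -0.004 -0.0004 0 0 0" --pt "0.008 -0.0055 -0.0004 0 0 0"

```text
time_s: 14.23
tcp_pos: [0.6418, 0.0139, 0.2219]
eef_rot: [179.9, -0.8, -174.4]
contact_force: [-2.8, 9.9, 2.6]
gripper_width: 0.0213
```

```bash
python3 c.py 8 12; python3 - <<'E'
from h import *
save("s6",r.capture("scene"),(310,240,365,295),10)
E
```

```text
ang 64.6 r 0.0473 z 0.2219 rot [ 179.9   -0.8 -174.4] f [-2.8  9.9  2.6] w 0.0213
[[0.0086, -0.0052, -0.0004, 0, 0, 0], [0.0073, -0.0069, -0.0004, 0, 0, 0], [0.0057, -0.0083, -0.0004, 0, 0, 0], [0.0039, -0.0093, -0.0004, 0, 0, 0], [0.0018, -0.0099, -0.0004, 0, 0, 0], [-0.0002, -0.01, -0.0004, 0, 0, 0], [-0.0023, -0.0098, -0.0004, 0, 0, 0], [-0.0043, -0.0091, -0.0004, 0, 0, 0]]
```

View pics/s6.png

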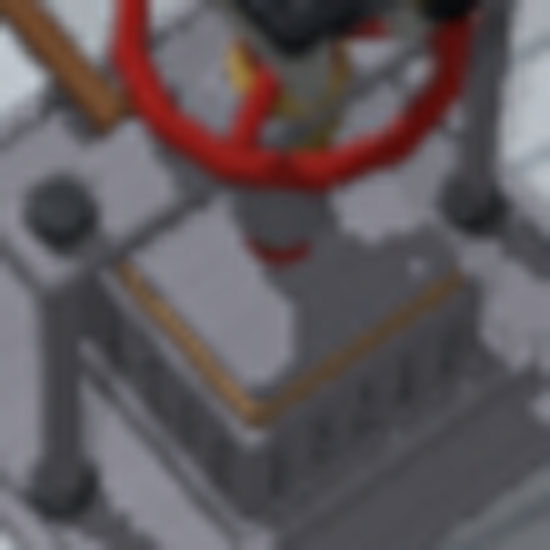

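```bash
python3 - <<'E'
import cv2,numpy as np
a=cv2.imread("pics/scene0.png")[245:300,310:365]
b=cv2.imread("pics/s5.png"); b=cv2.resize(b,(130,130),interpolation=cv2.INTER_AREA)[55:110,40:95]
c=cv2.imread("pics/s6.png"); c=cv2.resize(c,(55,55),interpolation=cv2.INTER_AREA)
for n,im in(("a",a),("b",b),("c",c)):
    h=cv2.cvtColor(im,cv2.COLOR_BGR2HSV)
    print(n)
    for y in range(8,35):
        row=im[y,25:33].astype(int); print(y,[f"{p[2]},{p[1]},{p[0]}" for p in row][1:6])
E
```

```text
a
8 ['93,30,30', '98,24,23', '105,24,24', '107,23,20', '102,22,18']
9 ['76,62,67', '71,47,50', '90,50,48', '86,37,31', '78,33,21']
10 ['68,68,73', '67,62,62', '79,63,53', '77,58,42', '70,56,42']
11 ['64,64,70', '66,66,68', '70,66,67', '69,65,64', '67,64,64']
12 ['66,66,71', '67,67,72', '68,68,73', '66,66,72', '64,65,70']
13 ['67,66,72', '67,67,71', '67,67,72', '66,65,71', '66,65,72']
14 ['70,71,75', '69,69,74', '70,69,74', '69,68,74', '72,72,77']
15 ['80,85,84', '84,86,88', '85,86,88', '81,84,85', '67,79,72']
16 ['53,76,59', '63,83,69', '66,85,72', '58,78,64', '46,63,45']
17 ['39,50,23', '39,59,34', '39,59,35', '42,51,27', '58,39,25']
18 ['70,31,23', '69,30,18', '68,30,17', '69,27,20', '74,38,39']
19 ['78,55,61', '79,52,56', '77,52,57', '78,62,67', '78,69,74']
20 ['78,74,79', '78,73,79', '77,74,79', '78,76,82', '77,77,84']
21 ['78,78,84', '76,76,82', '76,77,82', '76,77,82', '76,76,83']
22 ['95,95,102', '81,80,87', '80,80,86', '77,76,82', '76,75,81']
23 ['121,120,130', '117,115,125', '116,115,124', '94,93,101', '78,78,84']
24 ['130,129,139', '130,129,139', '131,129,140', '122,121,130'
[... 3594 characters left out ...]
5 ['78,42,42', '75,34,34', '76,34,35', '77,35,38', '77,50,54']
26 ['92,76,82', '78,52,56', '78,52,55', '79,60,65', '79,71,76']
27 ['101,98,106', '80,75,81', '78,73,78', '78,76,81', '77,78,83']
28 ['117,117,126', '94,94,101', '80,80,86', '77,77,84', '77,77,83']
29 ['129,129,139', '118,118,127', '95,94,102', '79,78,85', '76,76,82']
30 ['131,130,140', '131,130,140', '119,119,128', '92,92,99', '78,77,83']
31 ['131,130,140', '132,131,142', '128,128,137', '99,99,106', '79,78,84']
32 ['131,130,140', '133,131,142', '130,128,138', '99,98,106', '79,78,84']
33 ['130,130,140', '132,130,141', '128,126,137', '99,98,106', '79,78,84']
34 ['131,130,140', '132,131,141', '128,127,137', '99,97,106', '79,78,85']
```

Estimate from the turn angle: w ≈ 11.55, about 14 mm. In the picture the sleeve edge sits at the visible red limit. Allowing the oblique view to hide about 6.5 mm of stem (calibrated on the two earlier pictures), it reads about 15 mm. I'll give it about 100° more.

Call:
carry_out --pt "0.0085 -0.005 -0.0004 0 -0.008 0" --pt "0.0075 -0.007 -0.0004 0 0 0" --pt "0.0055 -0.0085 -0.0004 0 0 0" --pt "0.004 -0.0095 -0.0004 0 0 0" --pt "0.002 -0.01 -0.0004 0 0 0" --pt "0 -0.01 -0.0004 0 0 0" --pt "-0.0025 -0.01 -0.0004 0 0 0" --pt "-0.0045 -0.009 -0.0004 0 0 0"

```text
time_s: 14.95
tcp_pos: [0.6676, -0.041, 0.2195]
eef_rot: [179.1, 0.5, -173.9]
contact_force: [14.5, 4.5, -7.7]
gripper_width: 0.0211
```

```bash
python3 c.py 3 9
```

```text
ang -14.8 r 0.0477 z 0.2195 rot [ 179.1    0.5 -173.9] f [14.5  4.5 -7.7] w 0.0211
[[-0.0025, -0.0071, -0.0003, 0, 0, 0], [-0.0036, -0.0066, -0.0003, 0, 0, 0], [-0.0046, -0.006, -0.0003, 0, 0, 0]]
```

Call:
carry_out --pt "-0.0025 -0.007 -0.0003 0 0 0" --pt "-0.0035 -0.0065 -0.0003 0 0 0" --pt "0 0 0 0 0 0" --pt "0 0 0 0 0 0"

```text
time_s: 15.28
tcp_pos: [0.664, -0.0517, 0.2189]
eef_rot: [178.9, 0.9, -173.8]
contact_force: [4.6, -0.7, -2.5]
gripper_width: 0.0213
```

```bash
python3 c.py 1 9
```

```text
ang -28.3 r 0.0482 z 0.2189 rot [ 178.9    0.9 -173.8] f [ 4.6 -0.7 -2.5] w 0.0213
[[-0.0041, -0.0063, -0.0003, 0, 0, 0]]
```

Call:
carry_out --pt "0 0 0 0 0 0" --pt "0 0 0 0 0 0" --pt "0 0 0 0 0 0" --pt "0 0 0.005 0 0 0" --pt "0 0 0.02 0 0 0" --pt "0 0 0.03 0 0 0" --pt "0 0 0.03 0 0 0" --pt "-0.02 0 0.03 0 0 0" --pt "-0.035 0 0.01 0 0 0" --pt "-0.035 0 0 0 0 0" --pt "-0.035 0 0 0 0 0" --pt "-0.035 0 0 0 0 0" --fingers 0.1

```text
time_s: 16.28
tcp_pos: [0.4987, -0.0509, 0.347]
eef_rot: [179.0, 0.2, -173.8]
contact_force: [1.2, 0.4, 0.7]
gripper_width: 0.0396
```

Call:
carry_out --pt "-0.035 0 0 0 0 0" --pt "-0.02 0 0 0 0 0" --pt "0 0 0 0 0 0" --pt "0 0 0 0 0 0"

```text
time_s: 16.62
tcp_pos: [0.4343, -0.0519, 0.3514]
eef_rot: [178.9, 0.6, -173.8]
contact_force: [-0.2, 0.5, 0.0]
gripper_width: 0.0396
```

```bash
python3 - <<'E'
from h import *
a=r.capture("scene"); save("s7f",a); save("s7",a,(270,185,400,315),4.5); save("s7g",a,(310,240,365,295),10); b=r.capture("top"); save("t7f",b); save("t7",b,(260,80,420,240),3.6); save("w7",r.capture("wrist"))
im=a[240:295,310:365]
for y in range(16,32): print(y,[tuple(int(k) for k in p) for p in im[y,26:31]])
s=r.get_state();print(s['tcp_pos'],s['contact_force'])
E
```

```text
16 [(131, 31, 30), (89, 21, 19), (37, 10, 12), (8, 8, 8), (5, 7, 9)]
17 [(124, 27, 24), (93, 21, 19), (51, 11, 11), (22, 9, 10), (9, 5, 7)]
18 [(94, 21, 21), (82, 17, 16), (80, 17, 14), (62, 12, 11), (42, 10, 9)]
19 [(67, 43, 46), (67, 33, 35), (74, 22, 22), (66, 13, 13), (60, 13, 11)]
20 [(63, 61, 66), (63, 58, 61), (64, 48, 52), (63, 32, 34), (65, 26, 28)]
21 [(64, 65, 69), (65, 65, 71), (65, 63, 67), (64, 57, 61), (64, 55, 60)]
22 [(64, 64, 69), (65, 65, 70), (64, 64, 69), (64, 63, 68), (63, 63, 68)]
23 [(65, 64, 69), (65, 66, 70), (64, 65, 70), (63, 63, 69), (63, 63, 68)]
24 [(66, 60, 65), (65, 63, 68), (64, 64, 68), (68, 66, 71), (68, 61, 65)]
25 [(74, 39, 41), (72, 37, 39), (67, 38, 40), (71, 43, 46), (72, 54, 58)]
26 [(73, 53, 58), (75, 49, 53), (73, 51, 54), (74, 60, 64), (74, 68, 73)]
27 [(74, 71, 77), (74, 70, 75), (76, 71, 77), (75, 73, 79), (74, 74, 80)]
28 [(75, 75, 80), (75, 74, 80), (74, 74, 80), (74, 74, 80), (74, 74, 79)]
29 [(76, 76, 81), (74, 74, 80), (73, 73, 79), (73, 73, 79), (74, 74, 79)]
30 [(74, 75, 80), (74, 73, 79), (73, 73, 79), (74, 74, 79), (74, 74, 79)]
31 [(74, 73, 78), (73, 73, 79), (75, 74, 80), (74, 73, 79), (74, 73, 79)]
[ 0.43578204 -0.05182277  0.35063658] [0.17559015 0.00196375 0.42784855]
```

View pics/s7.png

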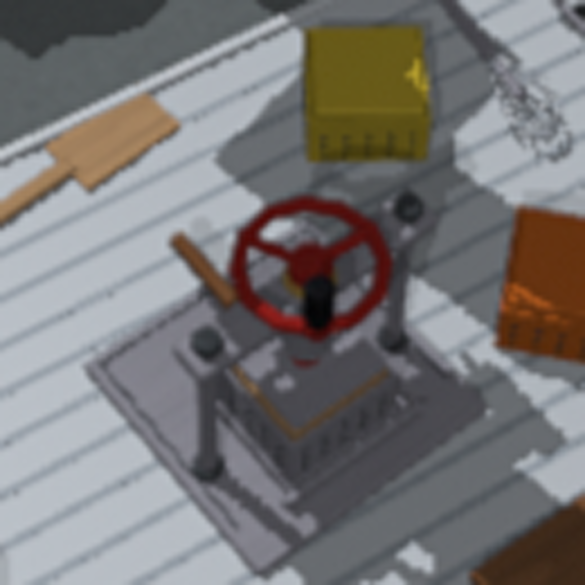

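View pics/t7.png

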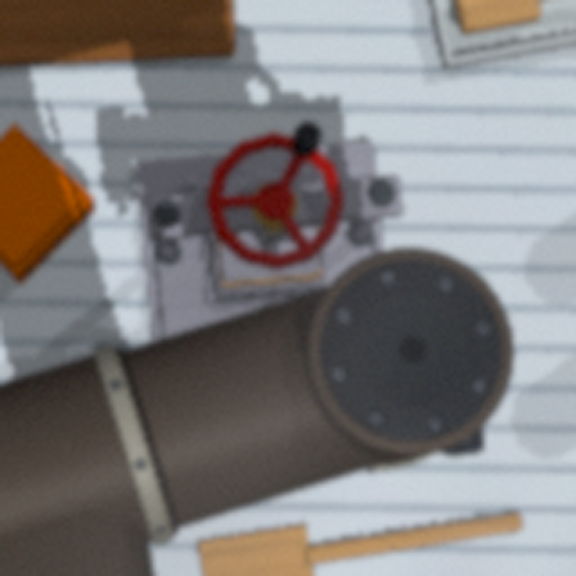

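View pics/w7.png

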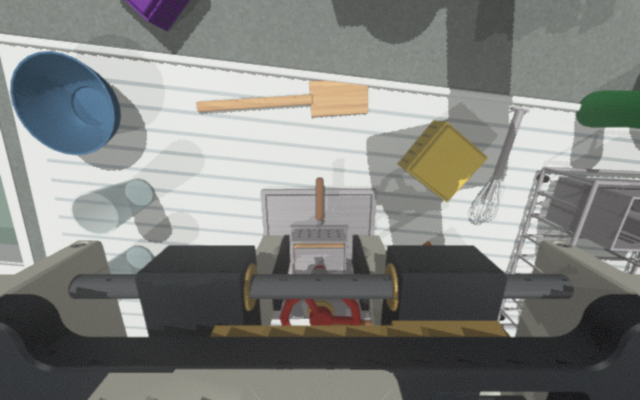

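The sleeve's rim reads inside green by both estimates: about 17 mm from the wheel angle, and 18 to 19 mm from the scene picture. The mould sits square and level under the plate, the knob is at (306,138) in the top crop, and the gripper is clear with no contact force. Handing in.

```bash
python3 - <<'E'
from plant import r
print(r.close_job())
E
```

```text
the job is handed in; nothing more can be done
None
```

The tray is home against the back stop and the press is wound down into the green band. The job was handed in at about 16.8 s on the robot's clock; no verdict was reported.

**What I did:**
- I gripped the tray handle and slid the tray about 69 mm back. It stopped where I had predicted, with the push force rising to 21 N.
- I then led the crank knob about 2.5 turns clockwise, from wheel angle −2.49 to about 13.17 rad, let go and drew back.

**Last checks:**
- **Tray and mould:** Measured after the push, the handle's centre was 119 mm in front of the spindle axis, against 118 mm when home. The follower board was centred within about 2 mm. In the last pictures the board's front edge is unchanged and the mould looks level.
- **Spring:** The wheel angle gives about 17 mm of compression and the gauge picture 18 to 19 mm, so they differ by 1 to 2 mm. Both are inside the 14 to 22 mm green band. The scene camera looks down at a slant, so the sleeve hides the green from it. The picture reading therefore rests on an allowance I took from the earlier pictures.
- **Surroundings:** The washing-up and the rack looked unmoved, though I did not measure them. The gripper was clear, with contact force near zero.

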